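Pack the dial gauge into its foam cutout

ROBOT

A 6-joint arm with a two-finger parallel gripper is mounted at the origin on the work surface. World frame = base frame: x ahead of the robot, y to its left, z up, the work surface at z = 0. Lengths are in m, angles in rad, forces in N, time in s.
With the tool pointing down it reaches from about 0.4 to 0.825 m from the base axis. Payload 7 kg.
Tool frame: the origin (TCP) lies at the very end of the fingers, on their centre line; the grasp point (between the pads) lies 19 mm behind it; z points along the fingers, y is the line along which they close (so a half turn about z gives the same grasp; the last joint's range is limited). The gripper opens to 85 mm and grips with 20 to 120 N. Pads are 22 mm wide; open, the fingers measure 114 mm over their backs; the gripper's body (76 mm by 85 mm) begins 54 mm behind the grasp point. The pads swing forward as they close: fully open they stand 13 mm farther back than shut.
Start: joints at [1.576, 0.359, 0.012, 0, -1.224, -0.288], TCP at [0.188, 0.648, 0.231] pointing down, gripper open.
Joint ranges: [-3.07, 3.07], [-1.43, 2.12], [-1.02, 1.25], [-3.03, 1.67], [-3.05, -0], [-3.03, 3.03]. Speed limits (rad/s): [2.39, 2.39, 3.01, 3.14, 3.14, 3.14].

INTERFACE

Orientations are given as a unit quaternion [w, x, y, z].
In Python, from bench import ctrl gives the robot as it stands.
- The arm moves only by the tool servo_tool, never from a script. Its argument "rows" is a list that holds one entry, the list of rows, each a list of 7 numbers: the turn, a rotation vector about the tool's x, y, z normalised to -1 to 1, where 1 is pi/2 rad, then the shift along the tool's x, y, z normalised to -1 to 1, where 1 is 1 m, then the opening, from 0 (shut) to 1 (fully open). A call has 1 to 20 rows; each row is the pose to reach, as a shift and turn from the pose commanded when the call began, along the tool's axes at that moment; what a row does not reach only later rows make up. A row lasts 1/10 s, in which the tool goes at most 50 mm and 8.59 degrees, less where a joint would pass 70% of its speed; a pose out of reach is approached as far as the arm can. A call with a number of a shift or a turn outside -1 to 1 is refused whole. A call with a gripper value outside its range is refused whole. The fingers move at their own pace and stop on an object; the grip force is fixed at half the most. Time passes only in rows, so rows that repeat a pose let the fingers close. It gives the time, the measured TCP pose, the force, the opening and the grip force at its end, in the units of the state.
- ctrl.observe(): the state, without advancing time (a new reading comes with each control period).
- ctrl.camera(name): name is "side" or "top"; returns a dict with "pixels" (420x560x3 uint8, red, green, blue), "vfov" (degrees; the focal length in pixels is half the picture's height over the tangent of half this angle, whatever the lens; pixels are square), "cx", "cy" (the principal point, pixels), "extrinsics" (4x4, takes a point from camera to world coordinates). Camera axes: x right, y down, z forward; pixel columns grow to the right and rows downward; lengths in m; the calibration is good to about 2 mm. A picture is of the moment at which its call begins. There is no depth.
- ctrl.sign_off(): hands the job in; it is judged then, once.
The state is a dict: "time": time; "joint_positions": joint angles; "qvel": joint speeds; "effort": joint torques, N m; "position": TCP position; "tcp_rot": TCP orientation; "ft_force": force on the tool from outside, world axes, zero at the start; "wrist_torque": the same for the moment, N m; "grip_width": opening from 0.0 (shut) to 1.0 (fully open); "finger_force": force on a finger pad.
Only numpy, scipy, OpenCV 4.12 (cv2) and the standard library are available. Lean on these libraries where they do the work, as an engineer would, in place of code of your own. Each camera call takes 0.05 s, during which the arm holds its last target. There are 200 camera calls.

TASK

Lift the dial gauge out of its wooden cradle by the stem, lay it down flat, face up, on the cork mat and let go of it. Then take it again by its round dial and press it into the matching cutout in the foam of the case, stem in the stem channel, until it is fully home and its face is flush with the foam, and leave it there. Press it in without slamming it, and leave the clarinet bell, jar and screwdriver alone.

Things in the scene. Friction and masses are not known exactly. Their poses are not given: they have to be found in the camera images.
- gauge: Dial gauge, about 180 g, lying face up: round housing 56 mm across and 24 mm high, black bezel, white face; a square steel stem sticks out of it along +x to x = 80 mm, then a thin brass tip (6 mm) to x = 95 mm. Origin: centre of the housing's underside; x along the stem, z up out of the face. Centre of mass about 15 mm along x.
- stem (a point): Middle of a good grip on the gauge's stem: 64 mm along x from the gauge's origin, 14 mm above its underside. The stem is 12 mm wide (y) and 12 mm high; its underside is 8 mm above the housing's underside.
- cradle: Pale wooden block, fixed, 80 x 80 x 40 mm, where the gauge starts. Its housing stands in a 61 mm wide recess, floor 20 mm above the bench, walls 20 mm high and too close to grip the dial there. The stem runs through a 17 mm slot and sticks out over the bench beyond x = 40 mm, its underside 28 mm up. Origin: centre of the underside; the stem points along +x.
- mat: Cork mat fixed to the bench, 180 (x) x 140 (y) x 4 mm thick. Origin: centre of its underside on the bench; its top is 4 mm higher.
- case: Open aluminium tray, fixed, 190 (x) x 220 (y) mm, rim 43 mm high, with a black foam insert whose top is 40 mm above the bench; yellow foam shows at the bottom of the cutout. Two flat tools are already packed on its +y half. Origin: centre of its underside on the bench.
- seat (a point): Centre of the floor of the gauge's cutout, 16 mm above the bench, 24 mm below the foam's top; axes as the case's. Home means: the gauge's origin and axes coincide with this. Round part 59 mm across; stem channel along +x, 17 mm wide, to x = 100 mm. Finger notches on both y sides, 34 mm wide, out to y = +-57 mm, as deep as the cutout: fingers holding the dial along y go down in them.
- mouth (a point): Centre of the cutout's mouth, level with the foam's top (24 mm above the seat). Four springy foam pads on the diagonals of the round part narrow it by about 2 mm each: the gauge stops on them 4 to 5 mm down and must be pressed. Passing them takes about 5 to 10 N, then 2 to 5 N of rubbing to the floor; they then hold it.
- bell: Bystander: black clarinet bell standing on its wide end, 80 mm in diameter at the foot, 37 mm at the top, 105 mm high. Origin: centre of the underside.
- jar: Bystander: amber glass jar with a red cap, 52 mm in diameter, 70 mm high. Origin: centre of the underside.
- driver: Bystander: screwdriver with a wooden handle, 160 mm long, lying on the bench beyond the bell and jar. Origin under its middle, x along it.

How it is judged:
By the outcome, as a careful person would: the job done as asked, in the order asked, and still so for the second after the job is handed in, with the robot touching nothing.
It also fails if it takes over 61 s, if anything falls off the work surface, if the arm or the gripper's body presses on something with over 40 N, if the wrist force passes 120 N, or if a joint passes its speed limit or range.

## Working session

There is one attempt and no reset: what is moved stays moved. The work goes in short steps, Python scripts to look and compute and a tool call to move; the robot and the scene stay as the last step left them, time stands still between calls to the robot, and variables do not carry over. Pictures are saved under pics/ and viewed, at most 13 in all, crops included, and the job is handed in when it is done.

Besides the shell and the picture viewer there is one more tool, called after "Call:" in YAML: its name, and indented under it one key for each argument. servo_tool: Moves the arm, as the interface text tells. Scaled input: -1 to 1 covers 1 m each way for a shift and pi/2 rad each way for a turn. Its arguments: {"type":"object","properties":{"rows":{"type":"array"}},"required":["rows"]}

```bash
mkdir -p pics; ls
python3 - <<'E'
from bench import ctrl
import cv2,numpy as np
np.set_printoptions(precision=4,suppress=True)
s=ctrl.observe(); print({k:np.round(v,4) for k,v in s.items()})
for n in("side","top"):
    c=ctrl.camera(n); cv2.imwrite(f"pics/{n}0.png",c["pixels"][:,:,::-1]); print(n,c["vfov"],c["cx"],c["cy"]); print(np.array(c["extrinsics"]))
E
```

```text
pics
{'time': np.float64(0.0), 'joint_positions': array([ 1.5761,  0.3594,  0.0111, -0.0004, -1.2241, -0.2881]), 'qvel': array([-0.0025, -0.0001, -0.0002,  0.0011,  0.0002, -0.001 ]), 'effort': array([  0.0022, -58.3328,  29.3429,   6.9368,  -0.0057,   0.    ]), 'position': array([0.1882, 0.6477, 0.2304]), 'tcp_rot': array([ 0.0008,  0.99  , -0.141 , -0.    ]), 'ft_force': array([ 0.103 , -0.6322, -0.0802]), 'wrist_torque': array([ 0.004 ,  0.032 , -0.0505]), 'finger_force': np.float64(0.0), 'grip_width': np.float64(1.0028)}
side 57.65811602821575 275.53668274744007 204.1051418169555
[[-0.7173 -0.3619  0.5954  0.136 ]
 [-0.6968  0.3799 -0.6085  0.4667]
 [-0.006  -0.8513 -0.5246  0.5203]
 [ 0.      0.      0.      1.    ]]
top 53.16257049176926 276.6382988132755 218.62472025410602
[[ 0.04   -0.9786  0.2017  0.4165]
 [-0.9992 -0.0397  0.0056 -0.0383]
 [ 0.0025 -0.2018 -0.9794  1.1093]
 [ 0.      0.      0.      1.    ]]
```

View pics/side0.png

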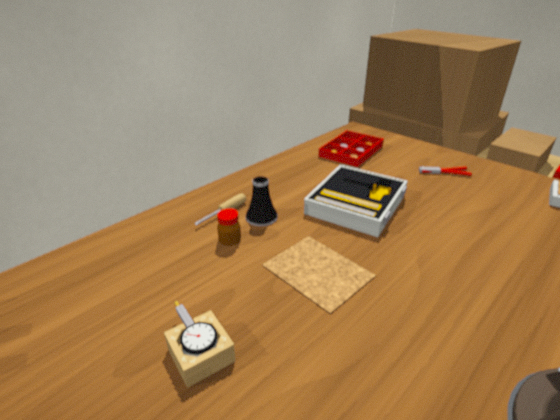

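View pics/top0.png

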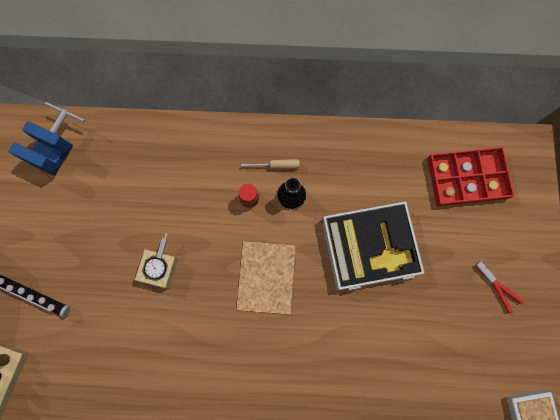

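Side: gauge in cradle (198,337), stem up-left to (178,303), mat (318,271), case (357,200), bell/jar (260,200)/(229,228). Top: gauge (155,268), stem to (166,235), mat (267,278), case (373,245), yellow cutout (390,255). I'll enlarge the crops.

Run:
```python
import cv2,numpy as np
s=cv2.imread("pics/side0.png");t=cv2.imread("pics/top0.png")
def c(i,x,y,w,h): return cv2.resize(i[y:y+h,x:x+w],(400,300),interpolation=cv2.INTER_CUBIC)
cv2.imwrite("pics/crops.png",np.vstack([np.hstack([c(s,150,290,100,75+25) if 0 else c(s,140,295,100,75),c(s,300,160,112,84)]),np.hstack([c(t,115,230,80,60),c(t,320,200,112,84)])]))
```

```text
(no output)
```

View pics/crops.png

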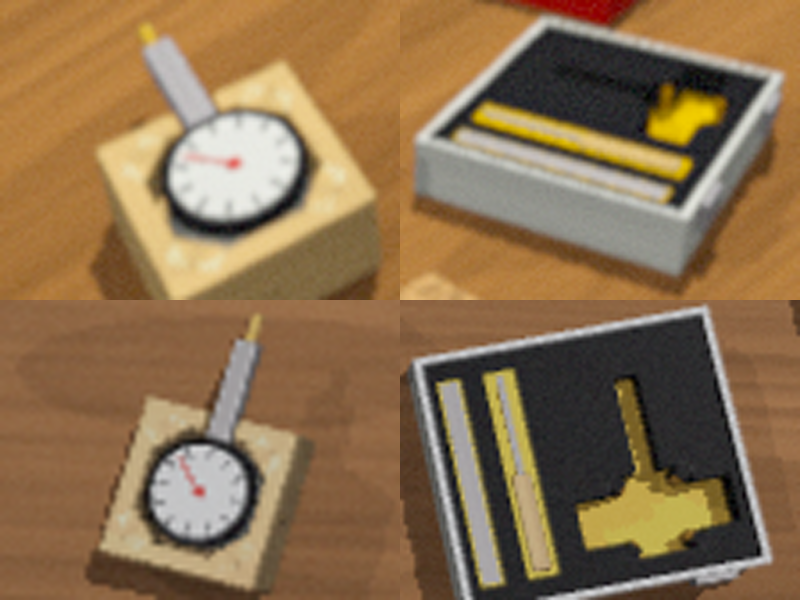

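Crops: white face and red needle hub clear in both views. In the top view the cutout's bright yellow floor has a darker strip on the right (far wall or shadow); rim corners are clear.

```bash
cat > h.py <<'E'
import cv2,numpy as np
np.set_printoptions(precision=4,suppress=True)
def grab(n):
    from bench import ctrl
    c=ctrl.camera(n); c["n"]=n; return c
def K(c):
    f=c["pixels"].shape[0]/2/np.tan(np.radians(c["vfov"])/2); return f
def ray(c,uv):
    uv=np.atleast_2d(uv).astype(float); E=np.array(c["extrinsics"])
    d=np.c_[(uv[:,0]-c["cx"])/K(c),(uv[:,1]-c["cy"])/K(c),np.ones(len(uv))]@E[:3,:3].T
    return E[:3,3],d
def plane(c,uv,z):
    o,d=ray(c,uv); return o+d*((z-o[2])/d[:,2])[:,None]
def tri(c1,p1,c2,p2):
    o1,d1=ray(c1,p1);o2,d2=ray(c2,p2);d1=d1[0];d2=d2[0]
    s=np.linalg.lstsq(np.c_[d1,-d2],o2-o1,rcond=None)[0]
    a,b=o1+s[0]*d1,o2+s[1]*d2; return (a+b)/2,np.linalg.norm(a-b)
def proj(c,P):
    E=np.array(c["extrinsics"]);q=(np.atleast_2d(P)-E[:3,3])@E[:3,:3]
    return q[:,:2]/q[:,2:]*K(c)+[c["cx"],c["cy"]]
def big(mask,k=0):
    cs,_=cv2.findContours(mask.astype(np.uint8),cv2.RETR_EXTERNAL,cv2.CHAIN_APPROX_NONE)
    return max(cs,key=cv2.contourArea)[:,0]
def box(c,m,x0,y0,x1,y1):
    o=np.zeros_like(m);o[y0:y1,x0:x1]=m[y0:y1,x0:x1];return o
def hsv(c): return cv2.cvtColor(c["pixels"],cv2.COLOR_RGB2HSV).astype(int)
E
python3 - <<'E'
from h import *
C={n:grab(n) for n in("side","top")}
B={"side":(150,290,240,365),"top":(130,225,185,295)}
F={};T={}
for n,c in C.items():
    H=hsv(c);m=box(c,(H[...,1]<60)&(H[...,2]>150),*B[n]); k=big(cv2.morphologyEx(m.astype(np.uint8),cv2.MORPH_CLOSE,np.ones((3,3))))
    e=cv2.fitEllipse(k) ;print(n,"face",e); F[n]=e[0]
    # bezel: dark pixels
    d=box(c,(H[...,2]<75),*B[n]); kk=big(cv2.morphologyEx((d|m).astype(np.uint8),cv2.MORPH_OPEN,np.ones((5,5)))); print("bezel",cv2.fitEllipse(kk))
    # brass
    y=box(c,(H[...,0]>17)&(H[...,0]<32)&(H[...,1]>130)&(H[...,2]>140),*B[n])
    y=y&(np.arange(y.shape[0])[:,None]<(315 if n=="side" else 245)); q=np.argwhere(y)[:,::-1]; print("brass",len(q),q.mean(0)); T[n]=q.mean(0)
print("face3d",tri(C["side"],F["side"],C["top"],F["top"]))
print("brass3d",tri(C["side"],T["side"],C["top"],T["top"]))
for n in C: print(n,"face@.044",plane(C[n],F[n],.044),"brass@.034",plane(C[n],T[n],.034))
c=C["top"];H=hsv(c)
# case rim
m=box(c,(H[...,1]<60)&(H[...,2]>110),318,195,430,295)
k=big(m); r=cv2.minAreaRect(cv2.convexHull(k)); print("rim",r)
P=plane(c,k,.043)[:,:2]; print("rim world",cv2.minAreaRect((P*1000).astype(np.float32)))
R=c["pixels"].astype(int)
y=box(c,(R[...,0]-R[...,2]>25),362,215,418,280); k=big(y); 
print("cut contour",cv2.boundingRect(k),y.sum())
for row in range(216,278,3): print(row,[int(v) for v in (R[row,364:416,0]-R[row,364:416,2])])
# mat
m=box(c,(H[...,1]<150)&(H[...,2]>130)&(H[...,0]>10),225,230,310,325); k=big(cv2.morphologyEx(m.astype(np.uint8),cv2.MORPH_CLOSE,np.ones((5,5)))); print("mat",cv2.minAreaRect((plane(c,k,.004)[:,:2]*1000).astype(np.float32)))
E
```

```text
side face ((194.2112274169922, 330.3055114746094), (29.09357261657715, 48.35444641113281), 143.2650146484375)
bezel ((198.01132202148438, 336.0129699707031), (24.203243255615234, 31.756195068359375), 72.0078353881836)
brass 32 [181.3438 304.5625]
top face ((156.24057006835938, 260.86846923828125), (16.47915267944336, 39.17061996459961), 16.913488388061523)
bezel ((155.6202392578125, 267.7782287597656), (13.402323722839355, 16.324169158935547), 40.24357986450195)
brass 4 [165.75 235.  ]
face3d (array([0.5131, 0.2683, 0.0397]), np.float64(0.004136690873822527))
brass3d (array([0.5801, 0.2502, 0.0344]), np.float64(0.008103957886343027))
side face@.044 [[0.5079 0.2689 0.044 ]] brass@.034 [[0.5766 0.2478 0.034 ]]
top face@.044 [[0.5142 0.2686 0.044 ]] brass@.034 [[0.583  0.2535 0.034 ]]
rim ((373.48455810546875, 245.55465698242188), (76.98967742919922, 88.55929565429688), 79.26110076904297)
rim world ((577.0635375976562, -281.5706787109375), (196.5335235595703, 222.1479949951172), 12.82477855682373)
cut contour (369, 222, 44, 51) 1065
216 [-3, -3, 0, 0, 2, 3, -1, -1, -2, 0, 2, -6, -4, -4,
[... 3699 characters left out ...]
270 [-4, 0, 2, -3, -3, 2, 0, 2, 21, 19, 9, 3, -2, -1, -3, -1, -4, 0, 0, -2, 0, 0, -2, 41, 110, 114, 113, 115, 112, 100, 81, 66, 45, 26, 17, 15, 9, 3, -2, -1, -7, -2, -3, -2, -2, 1, 1, 2, -4, -2, -4, -3]
273 [35, -1, 0, -3, -3, -1, -3, 0, -1, 1, 2, 1, -3, -2, -4, -2, -4, -6, -4, -3, -1, -2, 3, -4, 0, 0, -3, -2, -4, 2, 0, -1, -3, -1, 4, -1, 0, -2, 0, 1, -1, 0, -2, -5, -5, 0, 0, -1, -4, -2, -2, -2]
276 [49, 5, -3, -1, -2, -4, -2, -1, 1, 1, -3, -2, 1, -3, -1, -4, -2, -4, 3, -1, 0, 0, -1, -5, 0, -3, -4, 0, 0, -1, -3, -3, 1, -3, -3, 0, -1, -1, -1, -1, -2, -2, -2, 0, -1, 0, 0, 1, 0, 1, 12, 33]
mat ((490.15130615234375, -12.4061279296875), (244.04202270507812, 224.5741729736328), 2.3171586990356445)
```

```bash
cat > meas.py <<'E'
from h import *
U=4
def up(c): return cv2.resize(c["pixels"],None,fx=U,fy=U,interpolation=cv2.INTER_CUBIC)
def back(k): return (np.asarray(k,float)+.5)/U-.5
def bx(m,b): o=np.zeros(m.shape,np.uint8);a=[v*U for v in b];o[a[1]:a[3],a[0]:a[2]]=m[a[1]:a[3],a[0]:a[2]];return o
def op(m,k): return cv2.morphologyEx(m,cv2.MORPH_OPEN,cv2.getStructuringElement(cv2.MORPH_ELLIPSE,(k,k)))
def cl(m,k): return cv2.morphologyEx(m,cv2.MORPH_CLOSE,cv2.getStructuringElement(cv2.MORPH_ELLIPSE,(k,k)))
def gauge(c,b,thr=190):
    H=cv2.cvtColor(up(c),cv2.COLOR_RGB2HSV).astype(int)
    w=op(cl(bx((H[...,1]<60)&(H[...,2]>thr),b),13),25); e=cv2.fitEllipse(cv2.convexHull(big(w)))
    s=bx((H[...,1]<60)&(H[...,2]>110),b)&~cv2.dilate(w,np.ones((35,35),np.uint8)); s=op(s,9)
    k=big(s); r=cv2.minAreaRect(k); M=cv2.moments(k); 
    return back(e[0]),np.array(e[1])/U,back([M["m10"]/M["m00"],M["m01"]/M["m00"]]),(back(r[0]),np.array(r[1])/U)
E
python3 - <<'E'
from meas import *
C={n:grab(n) for n in("side","top")}
B={"side":(165,295,240,365),"top":(138,228,180,290)}
G={n:gauge(C[n],B[n]) for n in C}
for n in G: print(n,G[n])
f=tri(C["side"],G["side"][0],C["top"],G["top"][0]);s=tri(C["side"],G["side"][2],C["top"],G["top"][2])
print("face",f,"stem",s)
for n in C: print(n,plane(C[n],G[n][0],.044),plane(C[n],G[n][2],.040))
d=s[0]-f[0]; print("yaw",np.degrees(np.arctan2(d[1],d[0])))
c=C["top"];I=up(c).astype(int);H=cv2.cvtColor(up(c),cv2.COLOR_RGB2HSV).astype(int)
k=big(op(bx((H[...,1]<60)&(H[...,2]>110),(318,195,430,295)),3));h=cv2.convexHull(k)
P=(plane(c,back(h[:,0]),.043)[:,:2]*1000).astype(np.float32); ap=cv2.approxPolyDP(P[:,None],8,True)[:,0];print("rim poly",ap)
y=bx((I[...,0]-I[...,2])>42,(366,218,416,276));k=back(big(y))
from math import *
for yaw in (11.5,12.2,12.9):
  a=radians(yaw);R=np.array([[cos(a),sin(a)],[-sin(a),cos(a)]])
  A=plane(c,k,.04)[:,:2]@R.T*1000; Bm=plane(c,k,.016)[:,:2]@R.T*1000
  mx=A[:,0].min(),Bm[:,0].max()
  # channel: samples near top
  top=Bm[:,0].max(); ch=(A[:,0]>top-55)&(A[:,0]<top-8)
  mid=np.median(A[ch,1]); L=A[ch&(A[:,1]>mid)];Rr=Bm[ch&(A[:,1]<mid)]
  print(yaw,"x range",mx,"y mouth max",np.percentile(A[:,1],98),"y floor min",np.percentile(Bm[:,1],2),"chan L",np.polyfit(L[:,0],L[:,1],1)[0],L[:,1].mean(),"R",np.polyfit(Rr[:,0],Rr[:,1],1)[0],Rr[:,1].mean())
# save rectified mask at case frame for viewing
a=radians(12.2);S=5
m=np.zeros((600,800,3),np.uint8);ctr=np.array([.54,-.29])
def img(z):
  g=np.mgrid[0:600,0:400].astype(float); X=(300-g[0])/S*.001*1.3+0;Y=(200-g[1])/S*.001*1.7
  w=np.stack([ctr[0]+cos(a)*X-sin(a)*Y,ctr[1]+sin(a)*X+cos(a)*Y,np.full_like(X,z)],-1).reshape(-1,3)
  p=proj(c,w).astype(np.float32).reshape(600,400,2); return cv2.remap(c["pixels"],p[...,0],p[...,1],cv2.INTER_LINEAR)
r=cv2.cvtColor(up(c)[195*U:295*U,318*U:430*U],cv2.COLOR_RGB2BGR)
cv2.imwrite("pics/case.png",cv2.resize(r,(800,int(800*r.shape[0]/r.shape[1]))[:2] if 0 else (670,600)))
H=cv2.cvtColor(up(c),cv2.COLOR_RGB2HSV).astype(int)
mm=cl(bx((H[...,1]<165)&(H[...,2]>135),(230,235,305,320)),15);mm=op(mm,25);k=back(big(mm));print("mat",cv2.minAreaRect((plane(c,k,.004)[:,:2]*1000).astype(np.float32)))
E
```

```text
side (array([197.9729, 336.0401]), array([24.1192, 31.844 ]), array([183.1689, 313.6313]), (array([182.9902, 313.4593]), array([19.292,  9.063])))
top (array([154.3882, 267.6482]), array([16.6818, 17.16  ]), array([161.3902, 246.4449]), (array([161.4348, 246.3074]), array([ 5.1458, 18.1462])))
face (array([0.4964, 0.2714, 0.0428]), np.float64(0.0016688324761485597)) stem (array([0.5519, 0.26  , 0.0405]), np.float64(0.00015944289588156136))
side [[0.4948 0.2714 0.044 ]] [[0.5522 0.2598 0.04  ]]
top [[0.4969 0.2716 0.044 ]] [[0.552  0.2602 0.04  ]]
yaw -11.54340074627193
rim poly [[ 696.4844 -366.4608]
 [ 511.8386 -409.1915]
 [ 462.0469 -195.3557]
 [ 645.6092 -151.9585]]
11.5 x range (np.float64(436.3923860314203), np.float64(568.8606106125272)) y mouth max -374.67367786428923 y floor min -489.8468876764756 chan L 0.02323503322775933 -421.53463144803214 R 0.029033897640464348 -441.0631228985355
12.2 x range (np.float64(431.2131861082692), np.float64(563.5506116102179)) y mouth max -380.3183286258983 y floor min -495.4508475879938 chan L 0.011028028455226152 -428.0673164490001 R 0.016821814441498 -447.63151157045013
12.9 x range (np.float64(425.9518481135266), np.float64(558.1564966609146)) y mouth max -385.8639258795965 y floor min -501.089287034459 chan L -0.0024906779419023558 -434.51927520514585 R 0.0046147403556775065 -454.13308645896274
mat ((489.64984130859375, -12.495567321777344), (219.996826171875, 199.1759490966797), 2.3157265186309814)
```

View pics/case.png

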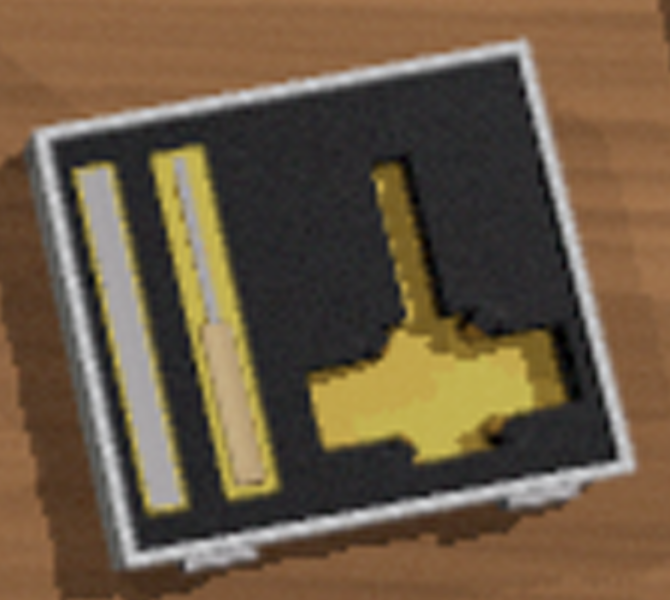

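Picture: the cutout has black walls and a yellow floor with a round part, notches and stem channel, and its left and bottom edges are the mouth's. Seat ≈ (0.544, -0.331), yaw 13.0°. Gauge origin ≈ (0.496, 0.271), yaw -11.6°, face height 43 mm.

```bash
cat > go.py <<'E'
from h import *
from scipy.spatial.transform import Rotation as Ro
def row(frm,to):
    """frm,to=(x,y,z,yaw deg), tool down; prints the normalised row"""
    R=lambda p: Ro.from_matrix(np.array([[np.cos(p),np.sin(p),0],[np.sin(p),-np.cos(p),0],[0,0,-1]]).T.T)
    a,b=R(np.radians(frm[3])),R(np.radians(to[3]))
    rv=(a.inv()*b).as_rotvec()/(np.pi/2); t=a.inv().apply(np.array(to[:3])-frm[:3]); return np.r_[rv,t].round(4)
def now():
    from bench import ctrl
    s=ctrl.observe(); q=s["tcp_rot"]; R=Ro.from_quat(np.r_[q[1:],q[0]]).as_matrix()
    return np.r_[s["position"],np.degrees(np.arctan2(R[1,0],R[0,0]))],R,s
E
python3 - <<'E'
from go import *
p,R,s=now(); print(p,R)
print(row(p,(.5591,.2584,.15,-11.6)))
c=grab("top"); P=plane(c,[(242,242),(296,244),(292,313),(238,310)],.004)[:,:2];print(P,P.mean(0))
E
```

```text
[  0.1883   0.648    0.231  -16.2   ] [[ 0.9603 -0.279  -0.    ]
 [-0.279  -0.9603 -0.0006]
 [ 0.0001  0.0006 -1.    ]]
[ 0.      0.     -0.0511  0.4648  0.2707  0.081 ]
[[ 0.577   0.0575]
 [ 0.5775 -0.0861]
 [ 0.3983 -0.0813]
 [ 0.4003  0.0578]] [ 0.4883 -0.013 ]
```

Call:
servo_tool:
  rows:
    - [[0,0,-0.051,0.465,0.271,0.081,0.4],[0,0,-0.051,0.465,0.271,0.081,0.4],[0,0,-0.051,0.465,0.271,0.081,0.4],[0,0,-0.051,0.465,0.271,0.081,0.4],[0,0,-0.051,0.465,0.271,0.081,0.4],[0,0,-0.051,0.465,0.271,0.081,0.4],[0,0,-0.051,0.465,0.271,0.081,0.4],[0,0,-0.051,0.465,0.271,0.081,0.4],[0,0,-0.051,0.465,0.271,0.081,0.4],[0,0,-0.051,0.465,0.271,0.081,0.4],[0,0,-0.051,0.465,0.271,0.081,0.4],[0,0,-0.051,0.465,0.271,0.081,0.4],[0,0,-0.051,0.465,0.271,0.081,0.4],[0,0,-0.051,0.465,0.271,0.081,0.4],[0,0,-0.051,0.465,0.271,0.081,0.4],[0,0,-0.051,0.465,0.271,0.081,0.4]]

```text
time: 1.95
position: [0.5588, 0.2593, 0.1507]
tcp_rot: [-0.0, 0.995, -0.1, 0.0]
ft_force: [0.4, -0.6, 0.7]
grip_width: 0.4
finger_force: 0.0
```

Call:
servo_tool:
  rows:
    - [[0,0,0,0.0005,0.001,0.03,0.4],[0,0,0,0.0005,0.001,0.06,0.4],[0,0,0,0.0005,0.001,0.09,0.4],[0,0,0,0.0005,0.001,0.11,0.4],[0,0,0,0.0005,0.001,0.12,0.4],[0,0,0,0.0005,0.001,0.127,0.4],[0,0,0,0.0005,0.001,0.127,0.4]]

```text
time: 2.65
position: [0.5594, 0.2574, 0.0231]
tcp_rot: [0.0, 0.995, -0.101, -0.0]
ft_force: [0.1, -0.2, -0.0]
grip_width: 0.399
finger_force: 0.0
```

Run:
```python
from h import *
I=[]
for n,b in (("side",(130,270,270,375)),("top",(110,210,210,285))):
    c=grab(n)["pixels"][:,:,::-1][b[1]:b[3],b[0]:b[2]]; I.append(cv2.resize(c,(400,300),interpolation=cv2.INTER_CUBIC))
cv2.imwrite("pics/grip.png",np.hstack(I))
```

```text
(no output)
```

View pics/grip.png

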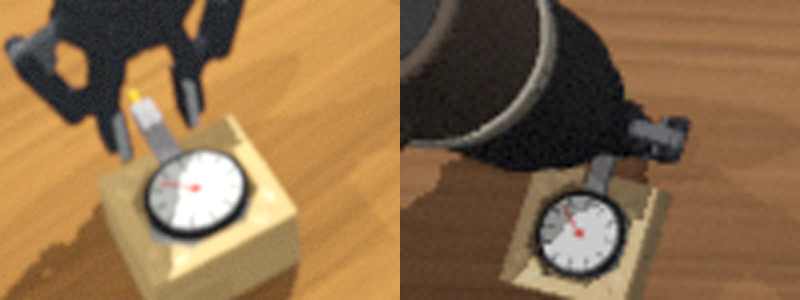

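The side view shows the fingertips straddling the stem, at crop (118,135) and (185,100); the top view agrees. Closing and lifting.

Call:
servo_tool:
  rows:
    - [[0,0,0,0,-0.001,0,0],[0,0,0,0,-0.001,0,0],[0,0,0,0,-0.001,0,0],[0,0,0,0,-0.001,0,0],[0,0,0,0,-0.001,0,0],[0,0,0,0,-0.001,0,0],[0,0,0,0,-0.001,0,0]]

```text
time: 3.45
position: [0.5605, 0.2586, 0.0241]
tcp_rot: [-0.001, 0.995, -0.101, 0.001]
ft_force: [-0.2, 2.0, 5.5]
grip_width: 0.12
finger_force: 61.3
```

Call:
servo_tool:
  rows:
    - [[0,0,0,0,0,-0.005,0],[0,0,0,0,0,-0.015,0],[0,0,0,0,0,-0.03,0],[0,0,0,0,0,-0.05,0],[0,0,0,0,0,-0.07,0],[0,0,0,0,0,-0.09,0],[0,0,0,0,0,-0.1,0],[0,0,0,0,0,-0.1,0]]

```text
time: 4.25
position: [0.5602, 0.2584, 0.1249]
tcp_rot: [-0.001, 0.995, -0.101, 0.001]
ft_force: [-0.2, 0.0, -2.2]
grip_width: 0.123
finger_force: 60.4
```

Run:
```python
from go import *
import math
c=grab("side");cv2.imwrite("pics/lift.png",c["pixels"][100:400,60:460,::-1])
p,R,s=now(); print(p,s["ft_force"],s["wrist_torque"],s["grip_width"],s["finger_force"])
a=math.radians(13); g=np.array([.4883,-.013])+(.064-.033)*np.array([math.cos(a),math.sin(a)])
print(g,row(p,(*g,.10,13.0)))
```

```text
[  0.5596   0.258    0.1236 -11.6266] [ 0.2206  0.7923 -2.2736] [-0.019  -0.0306 -0.0059] 0.12758594393343706 60.35782814025879
[ 0.5185 -0.006 ] [ 0.      0.     -0.2736  0.0129  0.2669  0.0236]
```

View pics/lift.png

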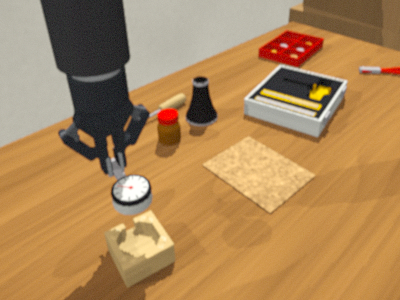

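The gauge hangs level from the stem at (131,190), clear of the cradle. Moving over the mat.

Call:
servo_tool:
  rows:
    - [[0,0,-0.03,0.001,0.027,0.002,0],[0,0,-0.06,0.003,0.06,0.005,0],[0,0,-0.1,0.005,0.1,0.01,0],[0,0,-0.15,0.006,0.14,0.013,0],[0,0,-0.19,0.008,0.18,0.016,0],[0,0,-0.23,0.01,0.22,0.02,0],[0,0,-0.26,0.012,0.25,0.022,0],[0,0,-0.274,0.013,0.267,0.024,0],[0,0,-0.274,0.013,0.267,0.024,0],[0,0,-0.274,0.013,0.267,0.024,0]]

```text
time: 5.3
position: [0.5182, -0.0065, 0.0984]
tcp_rot: [0.0, 0.994, 0.113, -0.001]
ft_force: [0.1, -0.2, -1.6]
grip_width: 0.124
finger_force: 60.3
```

Call:
servo_tool:
  rows:
    - [[0,0,0,0,0,0.02,0],[0,0,0,0,0,0.04,0],[0,0,0,0,0,0.06,0],[0,0,0,0,0,0.075,0],[0,0,0,0,0,0.083,0],[0,0,0,0,0,0.086,0],[0,0,0,0,0,0.088,0],[0,0,0,0,0,0.088,0]]

```text
time: 6.1
position: [0.5191, -0.0058, 0.0116]
tcp_rot: [-0.0, 0.994, 0.114, 0.0]
ft_force: [0.3, 0.1, -2.4]
grip_width: 0.123
finger_force: 60.3
```

Call:
servo_tool:
  rows:
    - [[0,0,0,0,0,0.001,0],[0,0,0,0,0,0.002,0],[0,0,0,0,0,0.003,0],[0,0,0,0,0,0.003,0]]

```text
time: 6.5
position: [0.519, -0.006, 0.0086]
tcp_rot: [-0.0, 0.994, 0.114, 0.0]
ft_force: [0.6, 0.1, -0.2]
grip_width: 0.121
finger_force: 60.6
```

Call:
servo_tool:
  rows:
    - [[0,0,0,0,0,0.0005,0],[0,0,0,0,0,0.001,0],[0,0,0,0,0,0.001,0]]

```text
time: 6.8
position: [0.5192, -0.006, 0.0079]
tcp_rot: [0.0, 0.994, 0.114, 0.0]
ft_force: [-0.3, 0.8, 7.1]
grip_width: 0.125
finger_force: 61.5
```

Call:
servo_tool:
  rows:
    - [[0,0,0,0,0,-0.0005,0],[0,0,0,0,0,-0.0005,0.35],[0,0,0,0,0,-0.0005,0.4],[0,0,0,0,0,-0.0005,0.4],[0,0,0,0,0,-0.0005,0.4],[0,0,0,0,0,-0.03,0.4],[0,0,0,0,0,-0.07,0.4],[0,0,0,0,0,-0.11,0.5],[0,0,0,0,0,-0.15,0.7],[0,0,0,0,0,-0.16,0.82],[0,0,0,0,0,-0.16,0.82],[0,0,0,0,0,-0.16,0.82]]

```text
time: 8.0
position: [0.5181, -0.0061, 0.1664]
tcp_rot: [-0.0, 0.994, 0.113, -0.0]
ft_force: [0.2, 0.3, -0.9]
grip_width: 0.821
finger_force: 0.0
```

Run:
```python
from go import *
c=grab("side");d=grab("top");r=lambda i,b:cv2.resize(i[b[1]:b[3],b[0]:b[2],::-1],(400,300))
cv2.imwrite("pics/mat.png",np.hstack([r(c["pixels"],(230,190,430,340)),r(d["pixels"],(190,190,350,310))]));print(now()[0])
```

```text
[ 0.5178 -0.0063  0.1657 13.0337]
```

View pics/mat.png

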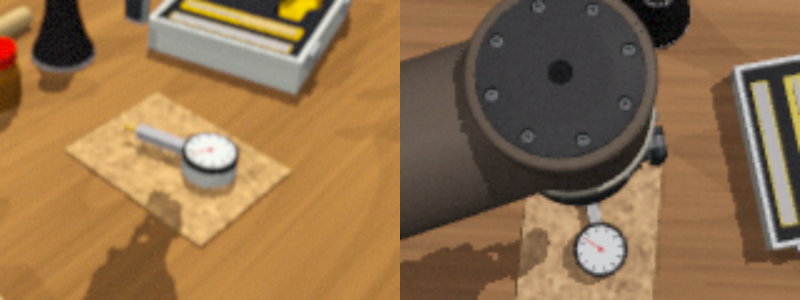

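The gauge lies face up and flat on the mat: side ≈ (335,265), top ≈ (270,289).

Run:
```python
from meas import *; from go import *
C={n:grab(n) for n in("side","top")}
G={"side":gauge(C["side"],(285,245,360,300)),"top":gauge(C["top"],(252,265,290,305))}
for n in G: print(n,G[n])
f=tri(C["side"],G["side"][0],C["top"],G["top"][0]);s=plane(C["side"],G["side"][2],.024)[0]
print(f,s,[plane(C[n],G[n][0],.028) for n in C]); d=s-plane(C["side"],G["side"][0],.028)[0]; print("yaw",np.degrees(np.arctan2(d[1],d[0])))
p=now()[0]; print(p,row(p,(f[0][0],f[0][1],.07,13.)))
```

```text
side (array([334.9007, 264.5692]), array([16.8892, 24.329 ]), array([308.4431, 258.4194]), (array([308.525, 258.45 ]), array([22.806 ,  7.7763])))
top (array([269.6405, 289.353 ]), array([17.3036, 17.5532]), array([266.9864, 273.7181]), (array([266.9525, 273.6675]), array([5.3387, 5.0912])))
(array([ 0.4544, -0.0221,  0.0283]), np.float64(0.0015939357575499263)) [ 0.5061 -0.0051  0.024 ] [array([[ 0.4538, -0.0227,  0.028 ]]), array([[ 0.4551, -0.0217,  0.028 ]])]
yaw 18.64214919220782
[ 0.5181 -0.0063  0.1659 13.0398] [ 0.      0.      0.0004 -0.0656  0.001   0.0959]
```

Call:
servo_tool:
  rows:
    - [[0,0,0,-0.03,0,0.03,0.76],[0,0,0,-0.065,0.0005,0.06,0.76],[0,0,0,-0.065,0.0005,0.09,0.76],[0,0,0,-0.065,0.0005,0.12,0.76],[0,0,0,-0.065,0.0005,0.14,0.76],[0,0,0,-0.065,0.0005,0.15,0.76],[0,0,0,-0.065,0.0005,0.154,0.76],[0,0,0,-0.065,0.0005,0.154,0.76]]

```text
time: 9.0
position: [0.4556, -0.0213, 0.0131]
tcp_rot: [0.0, 0.994, 0.114, -0.0]
ft_force: [-0.8, 0.2, -0.3]
grip_width: 0.757
finger_force: 0.0
```

Call:
servo_tool:
  rows:
    - [[0,0,0,0,0,0.002,0.76],[0,0,0,0,0,0.004,0.76],[0,0,0,0,0,0.006,0.76],[0,0,0,0,0,0.006,0.76]]

```text
time: 9.4
position: [0.4556, -0.0212, 0.0074]
tcp_rot: [-0.0, 0.994, 0.114, 0.0]
ft_force: [-0.8, -0.6, 0.2]
grip_width: 0.757
finger_force: 0.0
```

Call:
servo_tool:
  rows:
    - [[0,0,0,0,0,0.001,0.76],[0,0,0,0,0,0.002,0.76],[0,0,0,0,0,0.003,0.76],[0,0,0,0,0,0.003,0.76]]

```text
time: 9.8
position: [0.4554, -0.0213, 0.0042]
tcp_rot: [0.0, 0.994, 0.114, -0.0]
ft_force: [0.1, -0.0, 0.7]
grip_width: 0.757
finger_force: 0.0
```

Call:
servo_tool:
  rows:
    - [[0,0,0,0,0,0.002,0.76],[0,0,0,0,0,0.004,0.76],[0,0,0,0,0,0.005,0.76],[0,0,0,0,0,0.005,0.76]]

```text
time: 10.2
position: [0.4554, -0.0213, -0.0009]
tcp_rot: [0.0, 0.994, 0.114, -0.0]
ft_force: [-0.2, 0.1, 0.0]
grip_width: 0.764
finger_force: 0.0
```

Call:
servo_tool:
  rows:
    - [[0,0,0,0,0,0.001,0.76],[0,0,0,0,0,0.002,0.76],[0,0,0,0,0,0.002,0.76]]

```text
time: 10.5
position: [0.4556, -0.0212, -0.0023]
tcp_rot: [0.0, 0.994, 0.114, 0.0]
ft_force: [-2.7, -0.1, 9.1]
grip_width: 0.762
finger_force: 4.1
```

Call:
servo_tool:
  rows:
    - [[0,0,0,0,0,-0.004,0.76],[0,0,0,0,0,-0.004,0.5],[0,0,0,0,0,-0.004,0.4],[0,0,0,0,0,-0.004,0.3],[0,0,0,0,0,-0.004,0.3],[0,0,0,0,0,-0.004,0.3],[0,0,0,0,0,-0.004,0.3]]

```text
time: 11.2
position: [0.4559, -0.0211, 0.0022]
tcp_rot: [-0.0, 0.993, 0.114, 0.0]
ft_force: [-4.3, 1.4, 14.4]
grip_width: 0.637
finger_force: 60.5
```

Call:
servo_tool:
  rows:
    - [[0,0,0,0,0,-0.005,0.3],[0,0,0,0,0,-0.02,0.3],[0,0,0,0,0,-0.05,0.3],[0,0,0,0,0,-0.08,0.3],[0,0,0,0,0,-0.11,0.3],[0,0,0,0,0,-0.12,0.3],[0,0,0,0,0,-0.12,0.3]]

```text
time: 11.9
position: [0.4562, -0.0209, 0.1224]
tcp_rot: [-0.0, 0.994, 0.114, 0.001]
ft_force: [0.9, -0.0, -2.3]
grip_width: 0.633
finger_force: 63.7
```

Run:
```python
from go import *
c=grab("side");d=grab("top");r=lambda i,b:cv2.resize(i[b[1]:b[3],b[0]:b[2],::-1],(400,300))
cv2.imwrite("pics/held.png",np.hstack([r(c["pixels"],(250,130,410,250)),r(d["pixels"],(190,210,350,330))]))
p,R,s=now();print(p,s["ft_force"],s["wrist_torque"],s["grip_width"]); print(row(p,(.5448,-.3305,.13,13.1)))
```

```text
[ 0.4547 -0.0214  0.1203 13.0185] [-0.1171 -0.4906 -2.6272] [-0.0114  0.0389 -0.0067] 0.6334969999452479
[ 0.      0.     -0.0009  0.0181  0.3215 -0.0097]
```

View pics/held.png

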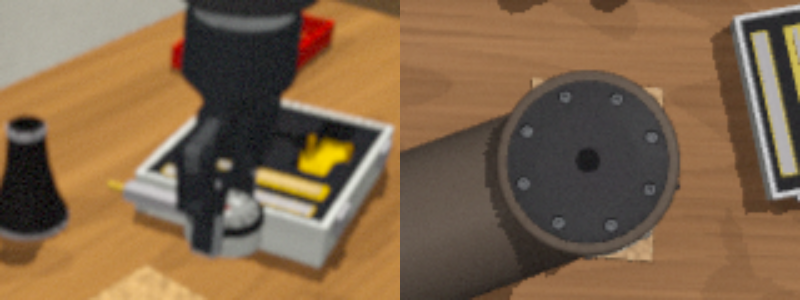

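Held level by the dial, the stem pointing left at (115,185) in the side crop. Moving over the case.

Call:
servo_tool:
  rows:
    - [[0,0,0,0.002,0.03,-0.01,0.3],[0,0,0,0.004,0.07,-0.01,0.3],[0,0,0,0.006,0.11,-0.01,0.3],[0,0,0,0.008,0.15,-0.01,0.3],[0,0,0,0.01,0.19,-0.01,0.3],[0,0,0,0.012,0.23,-0.01,0.3],[0,0,0,0.015,0.27,-0.01,0.3],[0,0,0,0.017,0.3,-0.01,0.3],[0,0,0,0.0185,0.3215,-0.01,0.3],[0,0,0,0.0185,0.3215,0.02,0.3],[0,0,0,0.0185,0.3215,0.04,0.3],[0,0,0,0.0185,0.3215,0.06,0.3],[0,0,0,0.0185,0.3215,0.068,0.3],[0,0,0,0.0185,0.3215,0.068,0.3],[0,0,0,0.0185,0.3215,0.068,0.3]]

```text
time: 13.5
position: [0.5462, -0.3303, 0.0531]
tcp_rot: [-0.0, 0.994, 0.114, -0.0]
ft_force: [-0.1, -0.3, -1.5]
grip_width: 0.634
finger_force: 64.2
```

Run:
```python
from go import *
c=grab("side");d=grab("top");r=lambda i,b:cv2.resize(i[b[1]:b[3],b[0]:b[2],::-1],(400,300),interpolation=cv2.INTER_CUBIC)
cv2.imwrite("pics/over.png",np.hstack([r(c["pixels"],(325,145,425,220)),r(d["pixels"],(330,200,430,275))]))
p=[now()[0] for _ in range(1)][0];print(p,now()[2]["ft_force"]); print(row(p,(.5451,-.3306,.052,13.1)))
```

```text
[ 0.5468 -0.3304  0.0542 13.0664] [ 0.3185  0.19   -1.359 ]
[ 0.      0.     -0.0004 -0.0017 -0.0002  0.0022]
```

View pics/over.png

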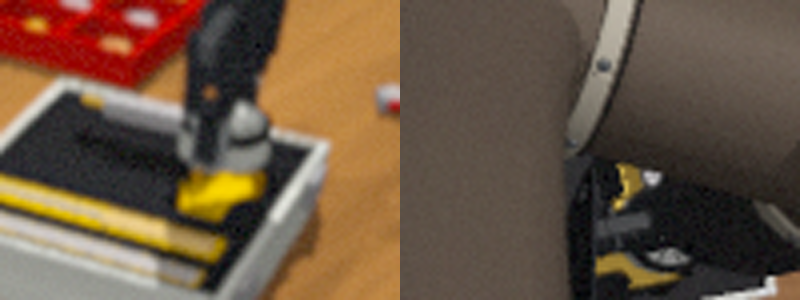

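The gauge hangs over the cutout, with the stem parallel to the channel. Descending slowly and watching the force.

Call:
servo_tool:
  rows:
    - [[0,0,0,-0.001,0,0.003,0.3],[0,0,0,-0.001,0,0.006,0.3],[0,0,0,-0.001,0,0.009,0.3],[0,0,0,-0.001,0,0.012,0.3],[0,0,0,-0.001,0,0.014,0.3],[0,0,0,-0.001,0,0.016,0.3],[0,0,0,-0.001,0,0.016,0.3]]

```text
time: 14.3
position: [0.545, -0.3304, 0.0369]
tcp_rot: [-0.0, 0.994, 0.114, -0.0]
ft_force: [-0.1, 0.4, -1.5]
grip_width: 0.633
finger_force: 64.2
```

Call:
servo_tool:
  rows:
    - [[0,0,0,0,0,0.001,0.3],[0,0,0,0,0,0.002,0.3],[0,0,0,0,0,0.002,0.3]]

```text
time: 14.6
position: [0.5453, -0.3305, 0.0354]
tcp_rot: [0.0, 0.994, 0.114, 0.0]
ft_force: [0.3, -1.0, -1.0]
grip_width: 0.636
finger_force: 64.2
```

Call:
servo_tool:
  rows:
    - [[0,0,0,0,0,0.001,0.3],[0,0,0,0,0,0.002,0.3],[0,0,0,0,0,0.002,0.3]]

```text
time: 14.9
position: [0.5452, -0.3304, 0.0335]
tcp_rot: [-0.0, 0.994, 0.114, 0.0]
ft_force: [-0.3, -0.6, 0.3]
grip_width: 0.641
finger_force: 64.2
```

Call:
servo_tool:
  rows:
    - [[0,0,0,0,0,0.001,0.3],[0,0,0,0,0,0.002,0.3],[0,0,0,0,0,0.003,0.3]]

```text
time: 15.2
position: [0.5454, -0.3305, 0.0309]
tcp_rot: [0.0, 0.994, 0.114, 0.0]
ft_force: [-2.1, 3.4, 9.4]
grip_width: 0.641
finger_force: 64.9
```

Call:
servo_tool:
  rows:
    - [[0,0,0,0,0,0.001,0.3],[0,0,0,0,0,0.002,0.3],[0,0,0,0,0,0.003,0.3]]

```text
time: 15.5
position: [0.5453, -0.3305, 0.0288]
tcp_rot: [0.0, 0.993, 0.114, 0.0]
ft_force: [0.4, 2.1, -2.0]
grip_width: 0.635
finger_force: 63.9
```

Call:
servo_tool:
  rows:
    - [[0,0,0,0,0,0.002,0.3],[0,0,0,0,0,0.004,0.3],[0,0,0,0,0,0.005,0.3]]

```text
time: 15.8
position: [0.5452, -0.3303, 0.0219]
tcp_rot: [-0.0, 0.994, 0.114, -0.0]
ft_force: [-0.4, 2.8, 3.0]
grip_width: 0.631
finger_force: 64.3
```

Call:
servo_tool:
  rows:
    - [[0,0,0,0,0,0.001,0.3],[0,0,0,0,0,0.003,0.3],[0,0,0,0,0,0.004,0.3]]

```text
time: 16.1
position: [0.5451, -0.3304, 0.018]
tcp_rot: [-0.0, 0.994, 0.114, -0.0]
ft_force: [0.3, 3.4, 3.8]
grip_width: 0.637
finger_force: 64.3
```

Call:
servo_tool:
  rows:
    - [[0,0,0,0,0,0.001,0.3],[0,0,0,0,0,0.002,0.3],[0,0,0,0,0,0.003,0.3]]

```text
time: 16.4
position: [0.5451, -0.3305, 0.0152]
tcp_rot: [-0.0, 0.994, 0.114, -0.0]
ft_force: [-1.6, 2.6, 1.8]
grip_width: 0.635
finger_force: 64.3
```

Expected home is at z ≈ 0.014; creeping until the floor is felt.

Call:
servo_tool:
  rows:
    - [[0,0,0,0,0,0.0005,0.3],[0,0,0,0,0,0.001,0.3],[0,0,0,0,0,0.001,0.3]]

```text
time: 16.7
position: [0.5451, -0.3305, 0.0144]
tcp_rot: [-0.0, 0.994, 0.114, -0.0]
ft_force: [-0.5, 3.2, 4.6]
grip_width: 0.634
finger_force: 64.9
```

Call:
servo_tool:
  rows:
    - [[0,0,0,0,0,0.0005,0.3],[0,0,0,0,0,0.001,0.3],[0,0,0,0,0,0.001,0.3]]

```text
time: 17.0
position: [0.5451, -0.3305, 0.0143]
tcp_rot: [0.0, 0.994, 0.114, 0.0]
ft_force: [-3.2, 5.3, 12.1]
grip_width: 0.634
finger_force: 65.6
```

Call:
servo_tool:
  rows:
    - [[0,0,0,0,0,0,0.76],[0,0,0,0,0,0,0.76],[0,0,0,0,0,0,0.76],[0,0,0,0,0,0,0.76],[0,0,0,0,0,-0.02,0.76],[0,0,0,0,0,-0.05,0.76],[0,0,0,0,0,-0.09,0.76],[0,0,0,0,0,-0.13,0.76],[0,0,0,0,0,-0.16,0.76],[0,0,0,-0.05,-0.05,-0.18,0.76],[0,0,0,-0.05,-0.1,-0.18,0.76],[0,0,0,-0.05,-0.15,-0.18,0.76],[0,0,0,-0.05,-0.2,-0.18,0.76],[0,0,0,-0.05,-0.25,-0.18,0.76],[0,0,0,-0.05,-0.25,-0.18,0.76],[0,0,0,-0.05,-0.25,-0.18,0.76],[0,0,0,-0.05,-0.25,-0.18,0.76]]

```text
time: 18.7
position: [0.4402, -0.0979, 0.1936]
tcp_rot: [0.0, 0.993, 0.114, 0.0]
ft_force: [0.7, -1.0, -0.3]
grip_width: 0.762
finger_force: 0.0
```

Run:
```python
from meas import *; from go import *
c=grab("side");d=grab("top");r=lambda i,b:cv2.resize(i[b[1]:b[3],b[0]:b[2],::-1],(400,300),interpolation=cv2.INTER_CUBIC)
cv2.imwrite("pics/home.png",np.hstack([r(c["pixels"],(320,150,420,225)),r(d["pixels"],(330,210,430,285))]));print(now()[0],now()[2]["ft_force"])
try:
  g=gauge(c,(355,170,400,210));t=gauge(d,(370,215,415,280));print(g[:2],t[:2],tri(c,g[0],d,t[0]))
  a=plane(d,t[0],.04)[0];s=plane(d,t[2],.036)[0]-a;print(a,plane(c,g[0],.04),np.degrees(np.arctan2(s[1],s[0])))
except Exception as e: print(e)
```

```text
[ 0.4403 -0.0987  0.1933 13.0227] [ 1.042  -0.0517 -0.2143]
(array([379.816 , 187.5793]), array([ 8.8039, 17.8513])) (array([392.5648, 258.4844]), array([16.6157, 17.7191])) (array([ 0.544 , -0.3324,  0.0403]), np.float64(0.0020675874077371913))
[ 0.5449 -0.332   0.04  ] [[ 0.5433 -0.3334  0.04  ]] -147.62102933668456
```

View pics/home.png

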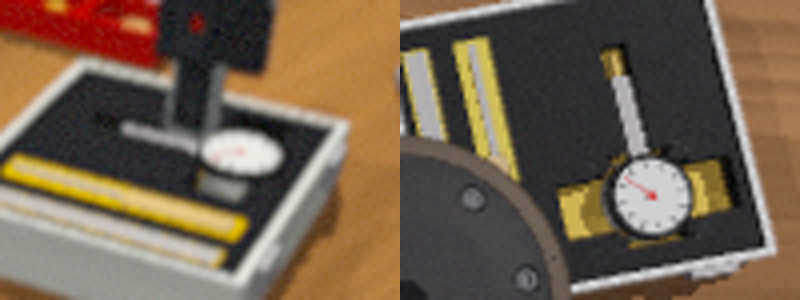

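The gauge is seated (top (392,258), side (380,188)), with the stem in the channel and the face at about 40 mm. To check it is fully home, I'll press lightly on the dial with shut fingers.

Call:
servo_tool:
  rows:
    - [[0,0,0,0.01,0.05,0,0],[0,0,0,0.02,0.1,0,0],[0,0,0,0.04,0.15,0,0],[0,0,0,0.056,0.2,0,0],[0,0,0,0.056,0.25,0,0],[0,0,0,0.056,0.25,0,0],[0,0,0,0.056,0.25,0.04,0],[0,0,0,0.056,0.25,0.08,0],[0,0,0,0.056,0.25,0.11,0],[0,0,0,0.056,0.25,0.13,0],[0,0,0,0.056,0.25,0.14,0],[0,0,0,0.056,0.25,0.148,0],[0,0,0,0.056,0.25,0.148,0]]

```text
time: 20.1
position: [0.5507, -0.3295, 0.0447]
tcp_rot: [-0.0, 0.994, 0.113, -0.0]
ft_force: [-0.2, 0.3, 1.2]
grip_width: -0.002
finger_force: 0.0
```

Call:
servo_tool:
  rows:
    - [[0,0,0,0,0,0.001,0],[0,0,0,0,0,0.002,0],[0,0,0,0,0,0.003,0]]

```text
time: 20.4
position: [0.5516, -0.3292, 0.0433]
tcp_rot: [0.0, 0.994, 0.114, 0.001]
ft_force: [-0.2, 0.2, 0.7]
grip_width: 0.003
finger_force: 0.0
```

Call:
servo_tool:
  rows:
    - [[0,0,0,0,0,0.0007,0],[0,0,0,0,0,0.0014,0],[0,0,0,0,0,0.002,0],[0,0,0,0,0,0.002,0]]

```text
time: 20.8
position: [0.5511, -0.3291, 0.0403]
tcp_rot: [0.0, 0.994, 0.114, 0.0]
ft_force: [0.3, -0.5, 0.1]
grip_width: -0.004
finger_force: 0.1
```

Call:
servo_tool:
  rows:
    - [[0,0,0,0,0,0.0005,0],[0,0,0,0,0,0.001,0],[0,0,0,0,0,0.001,0]]

```text
time: 21.1
position: [0.551, -0.3292, 0.0402]
tcp_rot: [0.0, 0.994, 0.114, 0.0]
ft_force: [-2.6, 1.2, 7.1]
grip_width: -0.006
finger_force: 3.6
```

Call:
servo_tool:
  rows:
    - [[0,0,0,0,0,0.0005,0],[0,0,0,0,0,0.001,0],[0,0,0,0,0,0.001,0]]

```text
time: 21.4
position: [0.551, -0.3293, 0.0401]
tcp_rot: [0.0, 0.993, 0.114, 0.0]
ft_force: [-3.7, 3.8, 15.0]
grip_width: 0.003
finger_force: 7.2
```

Call:
servo_tool:
  rows:
    - [[0,0,0,0,0,-0.005,0],[0,0,0,0,0,-0.03,0],[0,0,0,0,0,-0.07,0],[0,0,0,0,0,-0.11,0],[0,0,0,0,0,-0.15,0],[0,0,0,-0.05,-0.05,-0.15,0],[0,0,0,-0.05,-0.1,-0.15,0],[0,0,0,-0.05,-0.15,-0.15,0],[0,0,0,-0.05,-0.2,-0.15,0],[0,0,0,-0.05,-0.25,-0.15,0],[0,0,0,-0.05,-0.25,-0.15,0],[0,0,0,-0.05,-0.25,-0.15,0],[0,0,0,-0.05,-0.25,-0.15,0]]

```text
time: 22.7
position: [0.4461, -0.0966, 0.1886]
tcp_rot: [0.0, 0.993, 0.114, 0.0]
ft_force: [0.8, -0.5, 0.2]
grip_width: 0.002
finger_force: 0.0
```

Run:
```python
from meas import *; from go import *
c=grab("side");d=grab("top");g=gauge(c,(355,170,400,210));t=gauge(d,(370,215,415,280));print(tri(c,g[0],d,t[0]),now()[2]["qvel"])
cv2.imwrite("pics/end.png",np.hstack([c["pixels"][110:260,180:430,::-1],d["pixels"][150:300,220:430,::-1]]))
```

```text
(array([ 0.5435, -0.3325,  0.0401]), np.float64(0.002842851296876256)) [-0.0127  0.0068  0.0002 -0.0002  0.0004 -0.0022]
```

View pics/end.png

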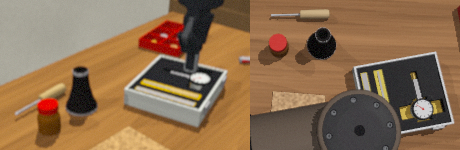

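The gauge sits flush in the case at (200,78) in the side crop. The bell, jar and screwdriver are where they were, and the gripper is clear.

```bash
python3 -c "
from bench import ctrl
print(ctrl.sign_off())"
```

```text
the job is handed in; nothing more can be done
None
```

The dial gauge was laid flat, face up, on the mat and released. It was then pressed into its case cutout, where its face is flush with the foam (measured at about 40 mm) and it did not give under a final 15 N press. I handed the job in at about 23 s, with the gripper clear and the bell, jar and screwdriver untouched.

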